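# Post the finished watch through the sprung flap

## Robot

A 7-joint arm with a two-finger parallel gripper is mounted at the origin on the work surface. World frame = base frame: x ahead of the robot, y to its left, z up, the work surface at z = 0. Lengths are in m, angles in rad, forces in N, time in s.
With the tool pointing down it reaches from about 0.425 to 0.925 m from the base axis. Payload 6.8 kg.
Tool frame: the origin (TCP) lies at the very end of the fingers, on their centre line; the grasp point (between the pads) lies 19 mm behind it; y points along the fingers, x is the direction in which the jaws open and shut, and the axes are right-handed (so a half turn about y gives the same grasp; the last joint's range is limited). The gripper opens to 85 mm and grips with 20 to 120 N. Pads are 22 mm wide; open, the fingers measure 114 mm over their backs; the gripper's body (76 mm by 85 mm) begins 54 mm behind the grasp point. The pads swing forward as they close: fully open they stand 13 mm farther back than shut.
Start: joints at [-0.108, 0.477, 0.022, 1.555, -0.011, 1.109, -0.083], TCP at [0.675, 0, 0.231] pointing down, gripper open.
Joint ranges: [-2.96, 2.96], [-0.34, 2.1], [-1.41, 1.46], [0.24, 2.44], [-1.37, 4.51], [0.17, 1.92], [-2.96, 2.96]. Speed limits (rad/s): [2.39, 2.39, 3.14, 3.14, 3.14, 3.14, 3.14].

## Interface

Orientations are given as a unit quaternion [w, x, y, z].
In Python, from station import bot, optics gives the robot as it stands. The module is installed in compiled form; this text tells all that it offers.
- The arm moves only by the shell command python3 -m handwheel 'ROWS' [FORCE]. ROWS is text: rows parted by semicolons, each of 5 numbers parted by spaces: the opening, from -1 (shut) to 1 (fully open), then the shift along the tool's x, y, z in m, then the turn about the tool's y in degrees. A call has exactly 10 rows; each row shifts and turns the commanded pose from where the row before left it, along the tool's axes as they then stand; what a row does not reach is not made up. A row lasts 1/12 s, in which the tool goes at most 41.7 mm and 7.16 degrees, less where a joint would pass 70% of its speed; a pose out of reach is approached as far as the arm can. A call with a gripper value outside its range is refused whole. The fingers move at their own pace and stop on an object; FORCE is the grip in N (left out, the last holds). Time passes only in rows, so rows that do not move let the fingers close, or fill a call up. It gives the time, the measured TCP pose, the force and the opening at its end, in the units of the state.
- bot.get_obs(): the state, without advancing time (a new reading comes with each control period).
- optics.read_camera(name): name is "scene" or "side" or "wrist"; returns a dict with "frame" (480x640x3 uint8, red, green, blue), "depth" (480x640 float32, m along the optical axis (not along the pixel's ray), 0 where there is no reading), "mtx" (3x3 intrinsics, pixels), "k1" (the pictures are not rectified: a ray, as slopes to the right and down, at radius r is drawn at 1 + k1 r^2 times it, then the intrinsics apply), "rvec" (rotation vector, rad) and "tvec" (3), from world to camera coordinates, as OpenCV has them. Camera axes: x right, y down, z forward; pixel columns grow to the right and rows downward; lengths in m; the calibration is good to about 2 mm. A picture is of the moment at which its call begins.
- bot.hand_in(): hands the job in, once; it reports no verdict.
The state is a dict: "t": time; "q": joint angles; "joint_vel": joint speeds; "joint_torque": joint torques, N m; "eef_pos": TCP position; "tool_rot": TCP orientation; "contact_force": force on the tool from outside, world axes, zero at the start; "torque": the same for the moment, N m; "gripper_width": opening from 0.0 (shut) to 1.0 (fully open).
Only numpy, scipy, OpenCV 4.12 (cv2) and the standard library are available. Lean on these libraries where they do the work, as an engineer would, in place of code of your own. Each camera call takes 0.05 s, during which the arm holds its last target. There are 200 camera calls.

## Task

Post the finished watch, in its upright grey case (the tall, narrow one), through the slot on top of the clear-sided collection box: feel for the slot, ease the case in against the sprung flap below it, and press it on down until it drops to the bottom of the box and the flap has swung shut behind it. Be gentle, never pressing on the box or lid with more than about 40 N, and leave everything else on the bench where it lies.

Things in the scene. Friction and masses are not known exactly. Their poses are not given: they have to be found in the camera images.
- watchcase: Upright grey plastic watch case with a dark seam and small steel catch, a block 28 mm (its x) x 64 mm (its y) x 60 mm tall (z up), edges rounded 2 mm, about 0.1 to 0.15 kg. Origin at the centre of its underside. It stands upright at the start; turned half round about z it fits just the same.
- dropbox: Collection box fixed to the bench, 160 mm (its x) x 150 mm (its y), 125 mm tall: clear walls, grey floor 5 mm thick, an aluminium plate with a slot on top. Origin at the centre of its underside, z up. Below the slot a chute guides the case on three sides down to 70 mm above the bench; at the fourth (the box's +x side) hangs the sprung flap.
- lid_centre (a point): Middle of the box's top, level with the flat upper face of the slot plate (5 mm thick). The slot, 32 mm along the box's x by 70 mm along its y, has square edges. The plate, with flap and chute, is clamped anywhere up to 18 mm to either side of this point along the box's x; no reading tells where, so feel or look for it. Along y it is central.
- pass_depth (a point): Point inside the box, 40 mm straight below lid_centre: the depth of the open flap's lower edge. A case half in the slot is pinched by the flap and does not fall; pushed from above until its top is at this depth or a little (up to 5 mm) lower, it drops. Two shut fingers fit down the slot side by side along its length; open fingers holding the case do not.
- flap (a joint): Sprung steel flap closing the slot from below, 7 mm under the plate's upper face. Hinged along the slot's long edge on the box's +x side, it swings down into the box: rad, 0 shut, 1.53 hanging fully open. Its spring shuts it. Pressing the case in takes about 3 to 12 N, most just after it meets the flap, then only 1 to 4 N; fingers drawn back out feel it drag with up to 8 N.
- tin: round aluminium parts tin, 66 mm across, 44 mm tall; origin at the centre of its underside. Leave alone.
- flatcase: low flat grey case, 62 x 90 x 28 mm, too wide for the slot; origin at the centre of its underside. Leave alone.
- loupe: black eye loupe standing on its wide end, 30 mm across, 22 mm tall; origin under its centre. Leave alone.
- screwdriver: small screwdriver lying on the bench, 120 mm long, lower than 25 mm; origin under its middle. Leave alone.
- wristwatch: steel wristwatch laid out flat, about 205 mm long along its y, at most 45 mm wide, 10 mm high; origin under the middle of the dial. Leave alone.
- oiler: small amber oil bottle, 28 mm across, 50 mm tall; origin at the centre of its underside. Leave alone.
There are look-alikes about, which are no part of the job. Leave any pink look-alike of the watchcase alone.

How it is judged:
By the outcome, as a careful person would: the job done as asked, in the order asked, and still so for the second after the job is handed in, with the robot touching nothing.
It also fails if it takes over 72 s, if anything falls off the work surface, if the arm or the gripper's body presses on something with over 40 N, if the wrist force passes 120 N, or if a joint passes its speed limit or range.

## Working session

There is one attempt and no reset: what is moved stays moved. The work goes in short steps, Python scripts to look and compute and a shell command to move; the robot and the scene stay as the last step left them, time stands still between calls to the robot, and variables do not carry over. Pictures are saved under pics/ and viewed, and the job is handed in when it is done.

```bash
mkdir -p pics; cat > h.py <<'E'
import numpy as np, cv2
from station import bot, optics
def cam(n,save=None):
    c=optics.read_camera(n)
    c['R']=cv2.Rodrigues(np.array(c['rvec'],float))[0]; c['t']=np.array(c['tvec'],float).ravel()
    c['mtx']=np.array(c['mtx'],float)
    if save: cv2.imwrite('pics/'+save+'.png',c['frame'][:,:,::-1])
    return c
def ray(c,u,v):
    k=np.array([float(c['k1']),0,0,0,0])
    p=cv2.undistortPoints(np.array([[[u,v]]],float),c['mtx'],k)[0,0]
    d=c['R'].T@np.array([p[0],p[1],1.]); o=-c['R'].T@c['t']
    return o,d
def onz(c,u,v,z):
    o,d=ray(c,u,v); return o+d*(z-o[2])/d[2]
def dep(c,u,v):
    o,d=ray(c,u,v); return o+d*float(c['depth'][int(round(v)),int(round(u))])
E
python3 - <<'E'
from h import *
np.set_printoptions(precision=4,suppress=True)
for n in ['scene','side','wrist']:
    c=cam(n,n+'0'); print(n,-c['R'].T@c['t'],c['R'][2],c['k1'],c['mtx'][0,0])
o=bot.get_obs(); print(o['t'],o['eef_pos'],o['tool_rot'],o['contact_force'])
E
```

```text
scene [ 1.0593 -0.2613  0.7087] [-0.6267  0.3064 -0.7165] -0.07641941960624271 506.65116118660836
side [0.044  0.4929 0.5865] [ 0.5648 -0.5635 -0.6029] -0.1848737149792596 591.2351155220251
wrist [0.6752 0.0755 0.373 ] [-0.0025 -0.2982 -0.9545] 0.019182193977305372 381.7967279105867
0.15 [0.6745 0.     0.2305] [-0.7071  0.7071 -0.0005 -0.0005] [-0.4072 -0.7258  0.7107]
```

View pics/scene0.png

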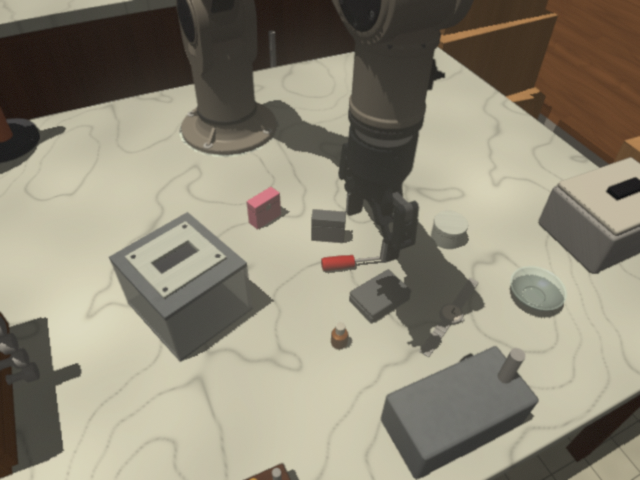

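View pics/side0.png

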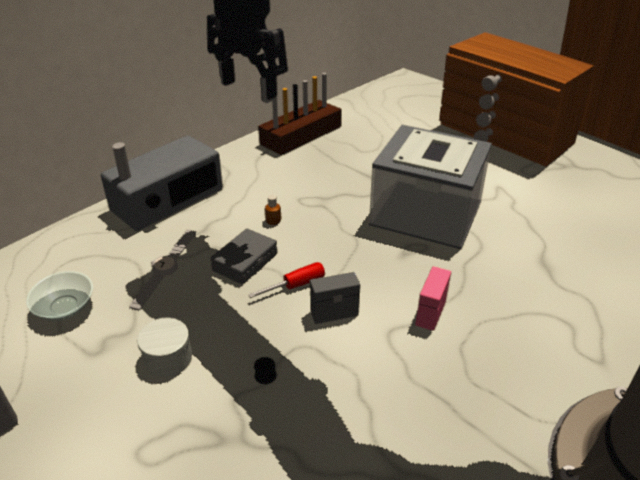

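View pics/wrist0.png

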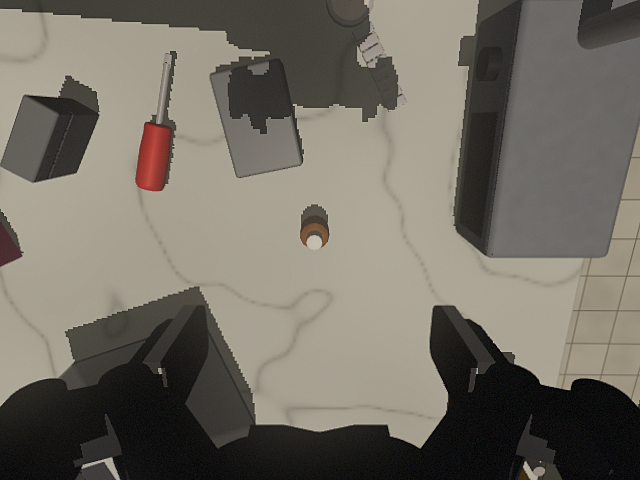

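```bash
python3 - <<'E'
from h import *
for n,(x,y,w,h) in dict(scene=(100,180,260,200),side=(300,110,200,220)).items():
    f=cv2.imread(f'pics/{n}0.png')[y:y+h,x:x+w]
    cv2.imwrite(f'pics/{n}0z.png',cv2.resize(f,None,fx=2.7,fy=2.7,interpolation=cv2.INTER_CUBIC))
E
```

```text
(no output)
```

View pics/scene0z.png

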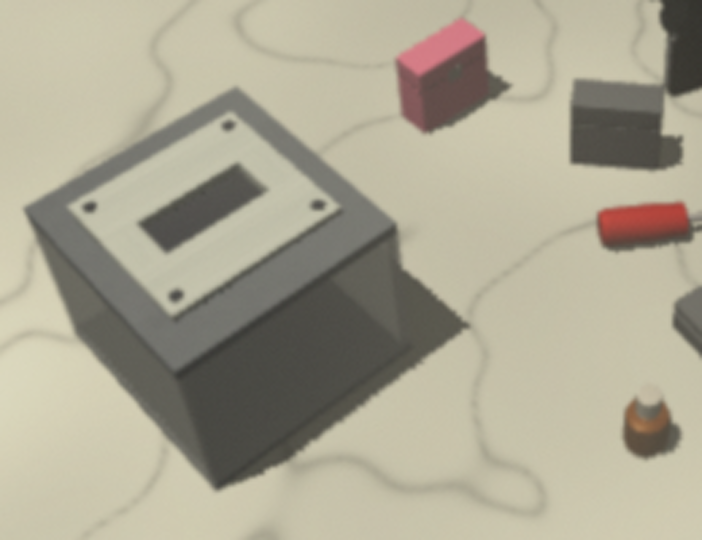

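View pics/side0z.png

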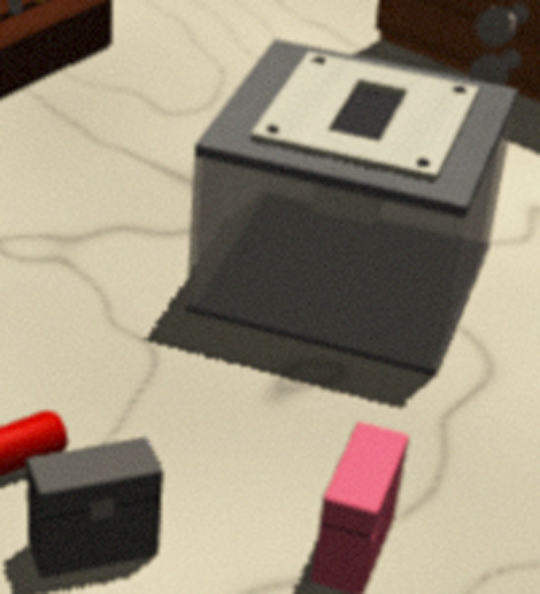

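```bash
cat > m.py <<'E'
from h import *
np.set_printoptions(precision=4,suppress=True)
S=cam('scene');D=cam('side')
P=dict(
 lid=([(236,88),(24,209),(178,375),(397,228)],[(276,40),(516,92),(465,213),(197,152)],.12),
 slot=([(140,222),(238,163),(267,190),(166,252)],[(363,80),(405,90),(376,138),(330,126)],.125),
 plate=([(230,111),(66,206),(176,319),(344,210)],[(310,52),(480,87),(435,178),(252,137)],.125),
 case=([(574,80),(664,85),(661,111),(571,105)],[(28,460),(150,440),(161,470),(38,493)],.06))
for k,(a,b,z) in P.items():
    A=[(x/2.7+100,y/2.7+180) for x,y in a]; B=[(x/2.7+300,y/2.7+110) for x,y in b]
    a3=np.array([onz(S,*p,z) for p in A]); b3=np.array([onz(D,*p,z) for p in B])
    print(k,'\n',np.c_[a3[:,:2],b3[:,:2]],'centres',a3.mean(0),b3.mean(0))
    for i in range(4):
        j=np.argmin(np.linalg.norm(b3-a3[i],axis=1))
        o1,d1=ray(S,*A[i]);o2,d2=ray(D,*B[j])
        s=np.linalg.lstsq(np.c_[d1,-d2],o2-o1,rcond=None)[0]
        p,q=o1+s[0]*d1,o2+s[1]*d2; print('  tri',(p+q)/2,'gap',np.linalg.norm(p-q))
E
python3 m.py
```

```text
lid 
 [[ 0.4007 -0.1887  0.5947 -0.273 ]
 [ 0.4513 -0.3282  0.4455 -0.3247]
 [ 0.6024 -0.2726  0.3926 -0.1816]
 [ 0.5523 -0.1345  0.5389 -0.1275]] centres [ 0.5017 -0.231   0.12  ] [ 0.4929 -0.2267  0.12  ]
  tri [ 0.3959 -0.1881  0.1156] gap 0.0001569513250435208
  tri [ 0.4479 -0.3288  0.1172] gap 0.0008957221938875672
  tri [ 0.5981 -0.2743  0.1172] gap 0.0046728272777544965
  tri [ 0.5458 -0.1341  0.1138] gap 0.0027508323482214572
slot 
 [[ 0.4934 -0.268   0.5171 -0.2599]
 [ 0.4704 -0.2048  0.4913 -0.2678]
 [ 0.4985 -0.195   0.4701 -0.2064]
 [ 0.5215 -0.2594  0.4975 -0.1987]] centres [ 0.496  -0.2318  0.125 ] [ 0.494  -0.2332  0.125 ]
  tri [ 0.4921 -0.2684  0.1242] gap 0.0010356905264179749
  tri [ 0.47   -0.2052  0.1252] gap 0.0012872480183874027
  tri [ 0.4973 -0.196   0.1254] gap 0.0031516427627220674
  tri [ 0.5187 -0.2603  0.1235] gap 0.0027678426521350703
plate 
 [[ 0.4251 -0.1979  0.5631 -0.2668]
 [ 0.4639 -0.3048  0.4606 -0.305 ]
 [ 0.5701 -0.2651  0.4208 -0.1934]
 [ 0.5315 -0.1588  0.522  -0.1562]] centres [ 0.4976 -0.2316  0.125 ] [ 0.4916 -0.2304  0.125 ]
  tri [ 0.4227 -0.1975  0.1225] gap 0.0006130603239422708
  tri [ 0.4616 -0.3055  0.1238] gap 0.0019387512010634132
  tri [ 0.5657 -0.2668  0.1227] gap 0.005133080405711386
  tri [ 0.5263 -0.1593  0.1211] gap 0.0036517629480917603
case 
 [[0.4206 0.0368 0.469  0.0794]
 [0.4505 0.0923 0.4357 0.0259]
 [0.473  0.0785 0.4168 0.039 ]
 [0.4428 0.0245 0.4485 0.093 ]] centres [0.4468 0.058  0.06  ] [0.4425 0.0593 0.06  ]
  tri [0.4184 0.0375 0.058 ] gap 0.0006274453400206984
  tri [0.4494 0.0926 0.059 ] gap 0.0006570300826595297
  tri [0.4708 0.0788 0.0582] gap 0.0016677957326260687
  tri [0.4387 0.0248 0.057 ] gap 0.003157408875122289
```

```bash
python3 -m handwheel '1 -0.023 0.006 0.006 0; 1 -0.023 0.006 0.006 0; 1 -0.023 0.006 0.006 0; 1 -0.023 0.006 0.006 0; 1 -0.023 0.006 0.006 0; 1 -0.023 0.006 0.006 0; 1 -0.023 0.006 0.006 0; 1 -0.023 0.006 0.006 0; 1 -0.023 0.006 0.006 0; 1 -0.023 0.006 0.0045 0' 30
python3 -m handwheel '1 0 0 0 -6.5; 1 0 0 0 -6.5; 1 0 0 0 -6.5; 1 0 0 0 -6.5; 1 0 0 0 -6.5; 1 0 0 0 -6.5; 1 0 0 0 -6.5; 1 0 0 0 -6.5; 1 0 0 0 -6.5; 1 0 0 0 -1.5' 30
python3 - <<'E'
from h import *
np.set_printoptions(precision=4,suppress=True)
o=bot.get_obs();print(o['eef_pos'],o['tool_rot'],o['contact_force'],o['q'])
cam('wrist','wrist1')
E
```

```text
t: 1.08
eef_pos: [0.4439, 0.0589, 0.1711]
tool_rot: [0.707, -0.707, -0.0, -0.0]
contact_force: [0.4, 0.2, 0.1]
gripper_width: 1.001
t: 1.92
eef_pos: [0.445, 0.0584, 0.1714]
tool_rot: [-0.611, 0.611, 0.355, -0.355]
contact_force: [0.2, -0.9, 0.1]
gripper_width: 1.002
[0.445  0.0584 0.1714] [-0.6113  0.6114  0.3554 -0.3553] [ 0.2356 -0.8869  0.085 ] [-0.104   0.1907 -0.1844  2.1265  0.0472  0.8279  0.7358]
```

View pics/wrist1.png

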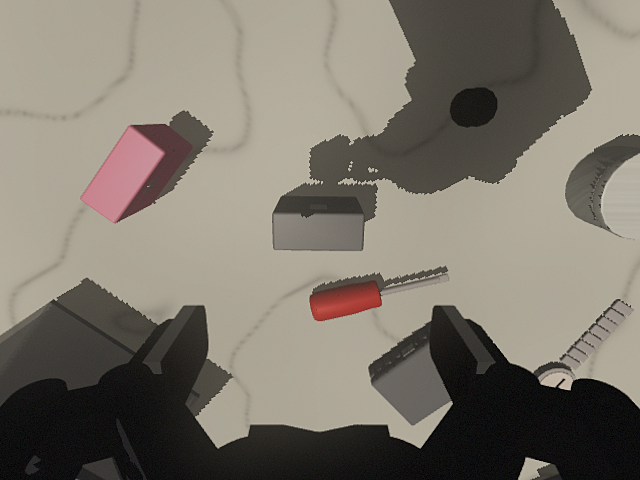

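```bash
python3 - <<'E'
from h import *
np.set_printoptions(precision=4,suppress=True)
W=cam('wrist')
p=np.array([onz(W,u,v,.06) for u,v in [(273,211.5),(362.5,211.5),(363.5,250),(273.5,250)]])
print(p,p.mean(0),np.degrees(np.arctan2(*(p[1]-p[0])[1::-1])),np.degrees(np.arctan2(*(p[2]-p[3])[1::-1])))
print(np.linalg.norm(p[1]-p[0]),np.linalg.norm(p[2]-p[1]))
print(dep(W,318,235),dep(W,195,312),dep(W,444,312))
o=bot.get_obs(); from scipy.spatial.transform import Rotation as R
q=o['tool_rot']; r=R.from_quat([*q[1:],q[0]]).as_matrix(); print(r.T@(p.mean(0)-o['eef_pos']), np.degrees(np.arctan2(r[1,0],r[0,0])))
E
```

```text
[[0.4169 0.0382 0.06  ]
 [0.4472 0.0912 0.06  ]
 [0.4722 0.0788 0.06  ]
 [0.4407 0.0238 0.06  ]] [0.4442 0.058  0.06  ] 60.21887862551012 60.2212031295175
0.06106969762731059 0.027863220762532438
[0.4469 0.0564 0.0592] [0.4141 0.0261 0.1945] [0.4572 0.1013 0.1944]
[-0.0008  0.1114  0.0005] 59.98978503338022
```

```bash
python3 -m handwheel '1 -0.0005 0.017 0 0; 1 0 0.017 0 0; 1 0 0.017 0 0; 1 0 0.017 0 0; 1 0 0.017 0 0; 1 0 0.017 0 0; 1 0 0.017 0 0; 1 0 0.014 0 0; 1 0 0.008 0 0; 1 0 0.006 0 0' 40
python3 -m handwheel '-1 0 0 0 0; -1 0 0 0 0; -1 0 0 0 0; -1 0 0 0 0; -1 0 0 0 0; -1 0 0 0 0; -1 0 0 0 0; -1 0 0 0 0; -1 0 0 0 0; -1 0 0 0 0' 40
python3 -c "
from h import *
cam('side','side1')"
```

```text
t: 2.85
eef_pos: [0.4445, 0.058, 0.0235]
tool_rot: [0.613, -0.612, -0.353, 0.354]
contact_force: [0.1, 0.5, 0.0]
gripper_width: 0.998
t: 3.68
eef_pos: [0.4451, 0.0581, 0.0247]
tool_rot: [-0.612, 0.612, 0.354, -0.353]
contact_force: [-1.4, 0.3, 5.6]
gripper_width: 0.745
```

View pics/side1.png

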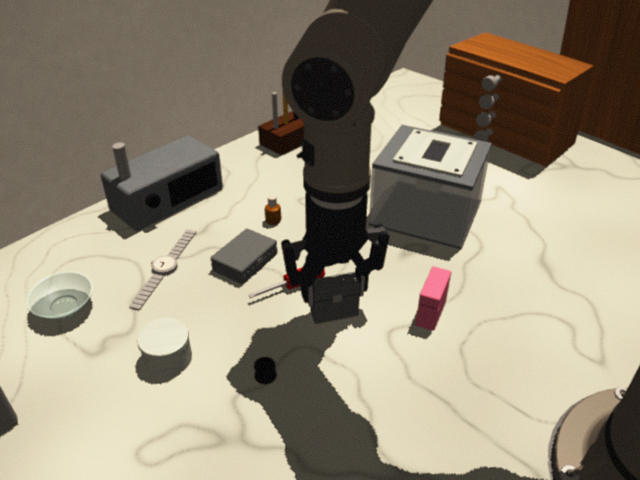

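```bash
python3 -m handwheel '-1 0 -0.0175 0 0; -1 0 -0.0175 0 -5; -1 0 -0.0175 0 -5; -1 0 -0.0175 0 -5; -1 0 -0.0175 0 -5; -1 0 -0.0175 0 -6; -1 0 -0.0175 0 -6; -1 0 -0.0175 0 -6; -1 0 -0.0175 0 -6; -1 0 -0.0175 0 -6'
python3 -m handwheel '-1 -0.029 0 0 0; -1 -0.029 0 0 0; -1 -0.029 0 0 0; -1 -0.029 0 0 0; -1 -0.029 0 0 0; -1 -0.029 0 0 0; -1 -0.029 0 0 0; -1 -0.029 0 0 0; -1 -0.029 0 0 0; -1 -0.029 0 0 0'
python3 - <<'E'
from h import *
np.set_printoptions(precision=4,suppress=True)
o=bot.get_obs();print(o['eef_pos'],o['tool_rot'],o['contact_force'],o['q'],o['gripper_width'])
cam('wrist','wrist2')
E
```

```text
t: 4.57
eef_pos: [0.4443, 0.0579, 0.1999]
tool_rot: [0.404, -0.404, -0.58, 0.58]
contact_force: [-0.2, -0.5, -1.2]
gripper_width: 0.741
t: 5.4
eef_pos: [0.5438, -0.2158, 0.1989]
tool_rot: [0.406, -0.405, -0.579, 0.579]
contact_force: [0.0, 1.0, -1.3]
gripper_width: 0.747
[ 0.5438 -0.2158  0.1989] [ 0.4059 -0.4053 -0.5791  0.5793] [ 0.0105  0.9815 -1.3193] [ 0.424   0.3723 -0.194   1.7986  0.0845  0.9796  2.1155] 0.746898760115885
```

View pics/wrist2.png

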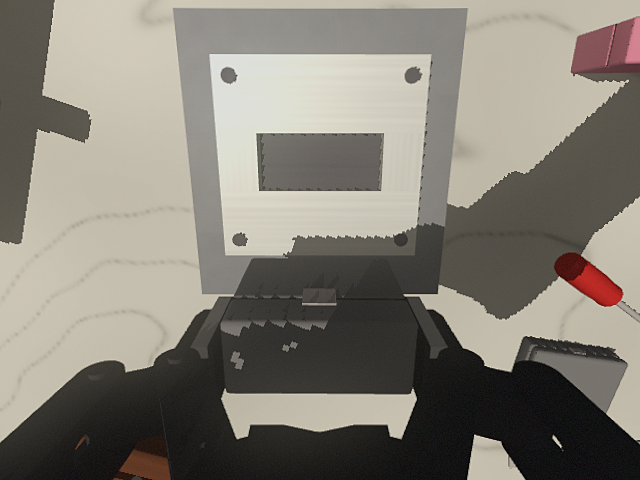

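```bash
cat > s.py <<'E'
from h import *
from scipy.spatial.transform import Rotation as R
np.set_printoptions(precision=4,suppress=True)
W=cam('wrist')
o=bot.get_obs();q=o['tool_rot']; r=R.from_quat([*q[1:],q[0]]).as_matrix()
for n,px in dict(slot=[(256,132.5),(382.5,132.5),(383.5,191),(259,190.5)],lid=[(174,9),(468,9),(444,294),(202,294)],plate=[(209.5,54.5),(431,54),(415,255),(225,255)]).items():
    z=.12 if n=='lid' else .125
    p=np.array([onz(W,u,v,z) for u,v in px]); t=(p-o['eef_pos'])@r
    print(n,'\n',t,'c',t.mean(0),p.mean(0),'edges',[np.linalg.norm(t[i]-t[i-1]) for i in range(4)],
     'ang',np.degrees(np.arctan2((t[1]-t[0])[2],(t[1]-t[0])[0])),np.degrees(np.arctan2((t[2]-t[3])[2],(t[2]-t[3])[0])))
print(dep(W,320,100),dep(W,240,100))
g=cv2.cvtColor(W['frame'],cv2.COLOR_RGB2GRAY)
print(g[160,245:270],g[160,372:392],g[120:140,320],g[182:200,320])
print((np.array([dep(W,u,v) for u,v in [(230,380),(400,380),(230,330),(400,330),(260,270),(375,270)]])-o['eef_pos'])@r)
E
python3 s.py
```

```text
slot 
 [[-0.0379  0.0738  0.0682]
 [ 0.0312  0.0737  0.0682]
 [ 0.0335  0.0737  0.036 ]
 [-0.0377  0.0738  0.0362]] c [-0.0027  0.0738  0.0521] [ 0.4957 -0.2405  0.125 ] edges [np.float64(0.03197772454883112), np.float64(0.06913169014501294), np.float64(0.03230355896178475), np.float64(0.07122095439933945)] ang 0.04698580459328714 -0.15453551778937508
lid 
 [[-0.0773  0.079   0.1283]
 [ 0.0722  0.0787  0.1282]
 [ 0.076   0.0785 -0.0309]
 [-0.0778  0.0788 -0.0313]] c [-0.0018  0.0788  0.0486] [ 0.4988 -0.2383  0.12  ] edges [np.float64(0.1596156147991193), np.float64(0.1495051044515964), np.float64(0.15922282821824055), np.float64(0.15385234264526712)] ang -0.0167562690908418 0.1471611594938569
plate 
 [[-0.0599  0.0739  0.1067]
 [ 0.0541  0.0737  0.107 ]
 [ 0.0544  0.0736 -0.0029]
 [-0.06    0.0738 -0.0031]] c [-0.0029  0.0738  0.0519] [ 0.496  -0.2405  0.125 ] edges [np.float64(0.10982077569992738), np.float64(0.11394951274137731), np.float64(0.10982982138002133), np.float64(0.1144079704721987)] ang 0.12302310428220352 0.11818594216572588
[ 0.465  -0.2516  0.1258] [ 0.4793 -0.2917  0.1256]
[218 219 220 220 219 218 218 218 218 218 219 219 216 218 218 219 221 220
 218 216 215 216 218 222 238] [ 95  95  97  95  94  95  95  96  97  97  96  97  96  97  96  95  95  96
  95 105] [216 217 219 218 219 215 215 216 216 216 216 216 215 215 219 198 110 102
 106 107] [ 97  97  98  98  96  97  98 100  72  62  78 150 205 211 209 207 204 204]
[[-0.033  -0.035  -0.0077]
 [ 0.0237 -0.0347 -0.0078]
 [-0.0316 -0.0359  0.0117]
 [ 0.0222 -0.0363  0.0121]
 [-0.0284  0.0076  0.0144]
 [ 0.0204  0.0077  0.0144]]
```

```bash
cat > s2.py <<'E'
from h import *
from scipy.spatial.transform import Rotation as R
np.set_printoptions(precision=4,suppress=True)
import sys
o=bot.get_obs();q=o['tool_rot']; r=R.from_quat([*q[1:],q[0]]).as_matrix()
W=cam('wrist',sys.argv[1])
g=cv2.cvtColor(W['frame'],cv2.COLOR_RGB2GRAY)
n,L,st,ce=cv2.connectedComponentsWithStats(((g>150)).astype(np.uint8)[:300])
m=(g<150).astype(np.uint8)[:300]
n,L,st,ce=cv2.connectedComponentsWithStats(m)
for i in range(1,n):
    if 3000<st[i,4]<15000:
        cn=cv2.findContours((L==i).astype(np.uint8),0,2)[0][0]; b=cv2.minAreaRect(cn); px=cv2.boxPoints(b)
        p=np.array([onz(W,u,v,.125) for u,v in px]); t=(p-o['eef_pos'])@r
        print(st[i],b,'tool',t.mean(0),'world',p.mean(0),'\n',t)
print(o['t'],o['eef_pos'],o['joint_vel'],'yaw',np.degrees(np.arctan2(r[1,0],r[0,0])),o['contact_force'])
E
python3 s2.py wrist3
```

```text
[    0     0    97   248 12723] ((47.99999237060547, 123.49998474121094), (95.99998474121094, 246.99996948242188), 0.0) tool [-0.1474  0.0741  0.0663] world [ 0.531  -0.3815  0.125 ] 
 [[-0.1892  0.0741  0.0022]
 [-0.1569  0.0742  0.13  ]
 [-0.1104  0.0741  0.1307]
 [-0.1332  0.074   0.0022]]
[ 264  135  127   59 7178] ((327.19940185546875, 164.32859802246094), (57.78340530395508, 126.11994934082031), 89.48844146728516) tool [0.004  0.0737 0.0507] world [ 0.4948 -0.2336  0.125 ] 
 [[-0.0307  0.0738  0.0664]
 [ 0.0383  0.0737  0.067 ]
 [ 0.0404  0.0736  0.0351]
 [-0.0318  0.0738  0.0344]]
5.5 [ 0.5439 -0.2202  0.1987] [-0.0341 -0.029  -0.0584  0.057  -0.0263  0.0074 -0.0421] yaw 109.60243884632494 [-0.0017  0.0741 -1.2462]
```

View pics/wrist3.png

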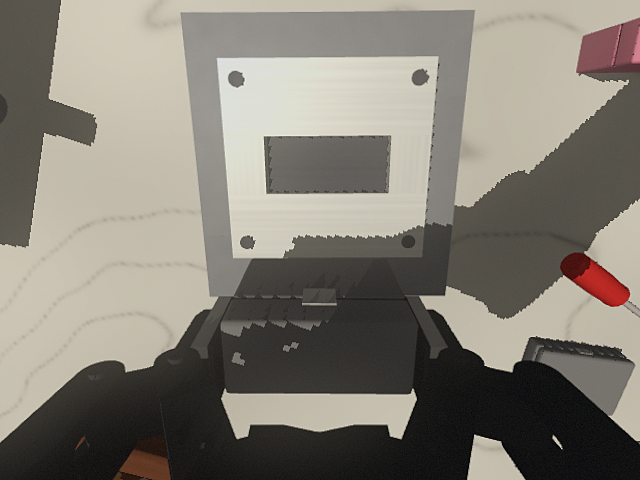

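```bash
python3 -m handwheel '-1 0.002 0 0.0085 -0.5; -1 0.002 0 0.0085 0; -1 0 0 0.0085 0; -1 0 0 0.0085 0; -1 0 0 0.0085 0; -1 0 0 0.0085 0; -1 0 0 0 0; -1 0 0 0 0; -1 0 0 0 0; -1 0 0 0 0'
python3 - <<'E'
from h import *
from scipy.spatial.transform import Rotation as R
np.set_printoptions(precision=4,suppress=True)
o=bot.get_obs();q=o['tool_rot']; r=R.from_quat([*q[1:],q[0]]).as_matrix()
print(o['eef_pos'],'d tool',(np.array([.4948,-.2336,.16])-o['eef_pos'])@r,r[:,1],'yaw',np.degrees(np.arctan2(r[1,0],r[0,0])),o['contact_force'])
E
```

```text
t: 6.38
eef_pos: [0.4953, -0.2282, 0.1994]
tool_rot: [-0.403, 0.403, 0.581, -0.581]
contact_force: [-0.2, -0.5, -1.2]
gripper_width: 0.743
[ 0.4953 -0.2282  0.1994] d tool [-0.0049  0.0394  0.0024] [ 0.0005  0.0001 -1.    ] yaw 110.52994264624611 [-0.2044 -0.4999 -1.2128]
```

```bash
python3 -m handwheel '-1 -0.0025 0.007 0.001 0.4; -1 -0.0025 0.007 0.0015 0; -1 0 0.007 0 0; -1 0 0.007 0 0; -1 0 0.007 0 0; -1 0 0.005 0 0; -1 0 0 0 0; -1 0 0 0 0; -1 0 0 0 0; -1 0 0 0 0'
cat > st.py <<'E'
from h import *
from scipy.spatial.transform import Rotation as R
np.set_printoptions(precision=4,suppress=True)
for i in range(3):
    o=bot.get_obs();q=o['tool_rot']; r=R.from_quat([*q[1:],q[0]]).as_matrix()
    print(o['eef_pos'],'d tool',(np.array([.4948,-.2336,.125])-o['eef_pos'])@r,'yaw',np.degrees(np.arctan2(r[1,0],r[0,0])),'F tool',r.T@o['contact_force'],o['torque'])
    if i<2: c=cam('scene' if i else 'side',f"{'scene' if i else 'side'}_{o['t']:.2f}"); x=(100,160,200,180) if i else (320,70,200,180); cv2.imwrite(f'pics/z{i}_{o["t"]:.1f}.png',cv2.resize(c['frame'][x[1]:x[1]+x[3],x[0]:x[0]+x[2],::-1],None,fx=3,fy=3,interpolation=2))
E
python3 st.py; ls pics/z*
```

```text
t: 7.22
eef_pos: [0.4945, -0.2341, 0.1597]
tool_rot: [-0.405, 0.405, 0.58, -0.58]
contact_force: [0.0, 0.6, -1.8]
gripper_width: 0.744
[ 0.4945 -0.2341  0.1597] d tool [ 0.0004  0.0347 -0.0005] yaw 110.09987318286527 F tool [ 0.5438  1.8426 -0.2089] [-0.0008 -0.0356 -0.0527]
[ 0.4945 -0.2341  0.1598] d tool [ 0.0004  0.0348 -0.0005] yaw 110.0969455273903 F tool [-0.4338  1.2371 -0.0317] [ 0.0435  0.0347 -0.0039]
[ 0.4944 -0.2341  0.1597] d tool [ 0.0004  0.0347 -0.0005] yaw 110.09900167672802 F tool [0.6313 1.4197 0.0582] [-0.0002  0.0221  0.0232]
pics/z0_7.2.png
pics/z1_7.3.png
```

View pics/z0_7.2.png

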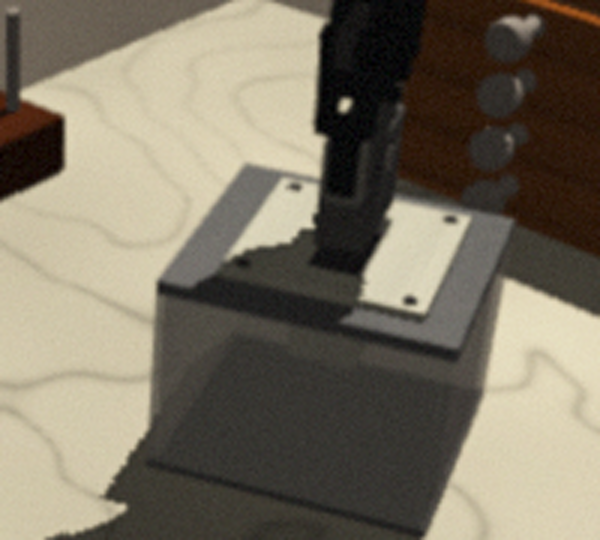

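View pics/z1_7.3.png

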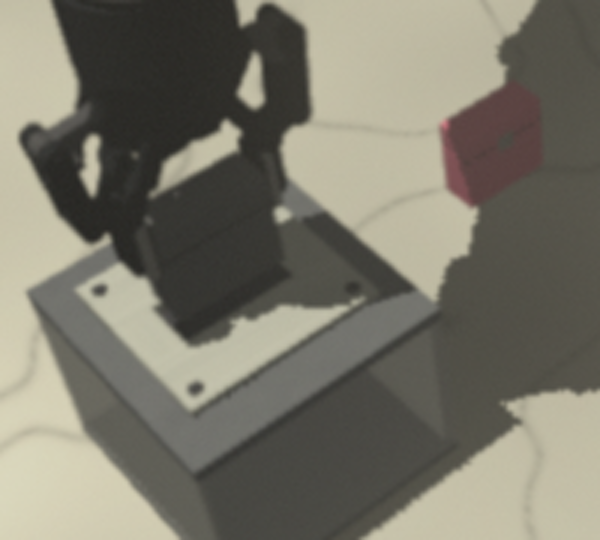

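```bash
python3 -m handwheel '-1 0 0.001 0 0; -1 0 0.001 0 0; -1 0 0.001 0 0; -1 0 0.001 0 0; -1 0 0.001 0 0; -1 0 0.001 0 0; -1 0 0.001 0 0; -1 0 0.001 0 0; -1 0 0 0 0; -1 0 0 0 0'
```

```text
t: 8.15
eef_pos: [0.4941, -0.234, 0.1512]
tool_rot: [0.405, -0.405, -0.58, 0.58]
contact_force: [0.3, 0.3, -1.4]
gripper_width: 0.739
```

The side view has the case right over the slot at about (345,255), and the scene view shows the slot's rim just visible under it at about (185,330). Next I feel for the edge.

```bash
python3 -m handwheel '-1 0 0.0005 0 0; -1 0 0.0005 0 0; -1 0 0.0005 0 0; -1 0 0.0005 0 0; -1 0 0.0005 0 0; -1 0 0.0005 0 0; -1 0 0.0005 0 0; -1 0 0.0005 0 0; -1 0 0 0 0; -1 0 0 0 0'
```

```text
t: 8.98
eef_pos: [0.4941, -0.234, 0.1473]
tool_rot: [0.405, -0.405, -0.58, 0.58]
contact_force: [-0.2, -0.4, -0.6]
gripper_width: 0.746
```

```bash
python3 -m handwheel '-1 0 0.0005 0 0; -1 0 0.0005 0 0; -1 0 0.0005 0 0; -1 0 0.0005 0 0; -1 0 0.0005 0 0; -1 0 0.0005 0 0; -1 0 0.0005 0 0; -1 0 0.0005 0 0; -1 0 0.0005 0 0; -1 0 0.0005 0 0' 60
python3 -m handwheel '-1 0 0.0005 0 0; -1 0 0.0005 0 0; -1 0 0.0005 0 0; -1 0 0.0005 0 0; -1 0 0.0005 0 0; -1 0 0.0005 0 0; -1 0 0.0005 0 0; -1 0 0.0005 0 0; -1 0 0 0 0; -1 0 0 0 0'
```

```text
t: 9.82
eef_pos: [0.4941, -0.2341, 0.1425]
tool_rot: [0.405, -0.405, -0.58, 0.58]
contact_force: [-1.3, -1.3, 2.6]
gripper_width: 0.736
t: 10.65
eef_pos: [0.4944, -0.2342, 0.1388]
tool_rot: [-0.405, 0.405, 0.58, -0.58]
contact_force: [-2.6, 0.3, 6.6]
gripper_width: 0.743
```

```bash
python3 -m handwheel '-1 0 0.0008 0 0; -1 0 0.0008 0 0; -1 0 0.0008 0 0; -1 0 0.0008 0 0; -1 0 0.0008 0 0; -1 0 0.0008 0 0; -1 0 0.0008 0 0; -1 0 0.0008 0 0; -1 0 0.0008 0 0; -1 0 0.0008 0 0'
python3 -m handwheel '-1 0 0.0007 0 0; -1 0 0.0007 0 0; -1 0 0.0007 0 0; -1 0 0.0007 0 0; -1 0 0.0007 0 0; -1 0 0.0007 0 0; -1 0 0.0007 0 0; -1 0 0.0007 0 0; -1 0 0 0 0; -1 0 0 0 0'
python3 st.py; ls pics/z*
```

```text
t: 11.48
eef_pos: [0.4938, -0.2342, 0.13]
tool_rot: [0.405, -0.405, -0.579, 0.58]
contact_force: [-3.7, -0.8, 2.9]
gripper_width: 0.737
t: 12.32
eef_pos: [0.4939, -0.234, 0.1245]
tool_rot: [0.405, -0.405, -0.58, 0.58]
contact_force: [-3.3, -1.2, 0.5]
gripper_width: 0.738
[ 0.4939 -0.234   0.1245] d tool [ 0.0001 -0.0005 -0.0009] yaw 110.09847194616755 F tool [ 0.0457 -0.5101  3.5258] [-0.2709  0.811   0.0742]
[ 0.494  -0.2339  0.1245] d tool [ 0.     -0.0005 -0.0009] yaw 110.10185047018622 F tool [-0.4655 -1.3381  3.9712] [-0.3032  0.8446  0.0832]
[ 0.4939 -0.234   0.1245] d tool [ 0.0001 -0.0005 -0.001 ] yaw 110.09526753536925 F tool [ 0.4695 -0.4166  3.6303] [-0.3159  0.8425  0.0478]
pics/z0_12.3.png
pics/z0_7.2.png
pics/z1_12.4.png
pics/z1_7.3.png
```

View pics/z1_12.4.png

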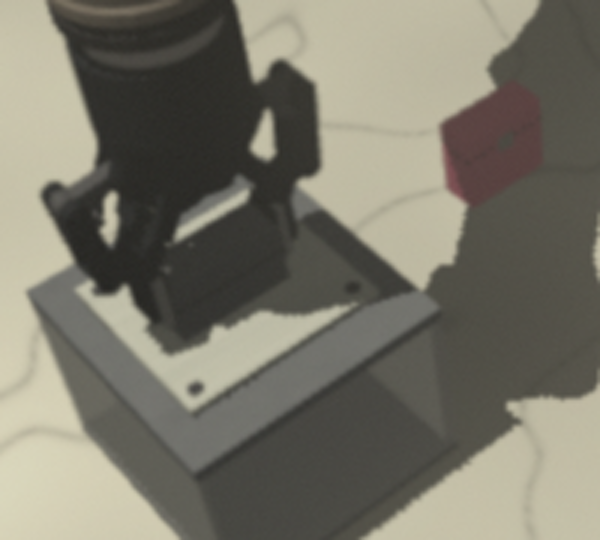

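View pics/z0_12.3.png

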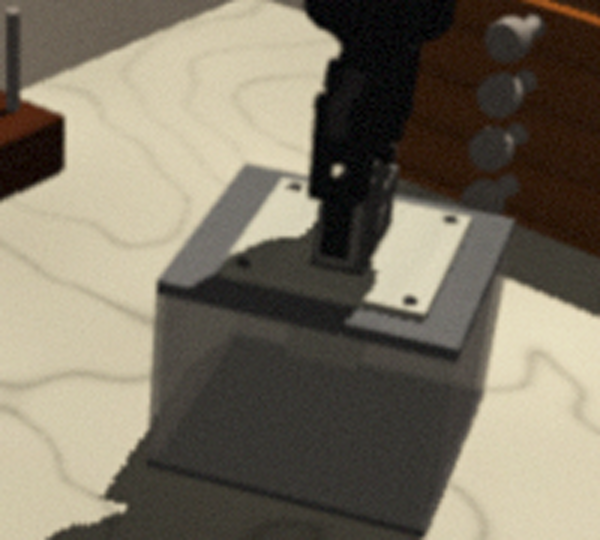

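The case is about a third in and straight, with the fingertips a few mm above the plate at about (160,325) in the scene crop. I'll go a little deeper and then release.

```bash
python3 -m handwheel '-1 0 0.0005 0 0; -1 0 0.0005 0 0; -1 0 0.0005 0 0; -1 0 0.0005 0 0; -1 0 0.0005 0 0; -1 0 0.0005 0 0; -1 0 0 0 0; -1 0 0 0 0; -1 0 0 0 0; -1 0 0 0 0'
python3 -m handwheel '1 0 0 0 0; 1 0 0 0 0; 1 0 0 0 0; 1 0 0 0 0; 1 0 0 0 0; 1 0 0 0 0; 1 0 0 0 0; 1 0 0 0 0; 1 0 0 0 0; 1 0 0 0 0'
python3 st.py; ls -t pics/z*|head -2
```

```text
t: 13.25
eef_pos: [0.4941, -0.2341, 0.1217]
tool_rot: [0.405, -0.405, -0.58, 0.58]
contact_force: [-2.5, -1.2, 0.6]
gripper_width: 0.737
t: 14.08
eef_pos: [0.4941, -0.234, 0.1217]
tool_rot: [-0.405, 0.405, 0.58, -0.58]
contact_force: [0.6, 0.1, -0.5]
gripper_width: 0.999
[ 0.4941 -0.234   0.1217] d tool [ 0.0002 -0.0033 -0.0008] yaw 110.09910216670242 F tool [-0.0651  0.5117 -0.5861] [-0.041   0.0251 -0.0171]
[ 0.4941 -0.234   0.1217] d tool [ 0.0002 -0.0033 -0.0008] yaw 110.09387562405867 F tool [0.3568 0.6741 0.2848] [-0.0049  0.0098  0.0447]
[ 0.4941 -0.234   0.1217] d tool [ 0.0002 -0.0033 -0.0008] yaw 110.09924140082589 F tool [-0.2696  0.1905 -0.0678] [ 0.0176  0.0127 -0.028 ]
pics/z1_14.1.png
pics/z0_14.1.png
```

Lift clear (fingers are open around the case), close, and check.

```bash
python3 -m handwheel '1 0 -0.009 0 0; 1 0 -0.009 0 0; 1 0 -0.009 0 0; 1 0 -0.009 0 0; 1 0 -0.009 0 0; 1 0 -0.009 0 0; 1 0 -0.009 0 0; 1 0 0 0 0; 1 0 0 0 0; 1 0 0 0 0'
python3 -m handwheel '-1 0 0 0 0; -1 0 0 0 0; -1 0 0 0 0; -1 0 0 0 0; -1 0 0 0 0; -1 0 0 0 0; -1 0 0 0 0; -1 0 0 0 0; -1 0 0 0 0; -1 0 0 0 0'
python3 st.py; ls -t pics/z*|head -2; python3 -c "
from h import *
W=cam('wrist','wrist4')"
```

```text
t: 15.02
eef_pos: [0.4939, -0.2339, 0.1844]
tool_rot: [0.405, -0.405, -0.58, 0.58]
contact_force: [0.3, -1.3, -0.1]
gripper_width: 1.004
t: 15.85
eef_pos: [0.4942, -0.234, 0.1847]
tool_rot: [-0.405, 0.405, 0.58, -0.58]
contact_force: [-0.1, -0.3, -0.2]
gripper_width: 0.0
[ 0.4942 -0.234   0.1847] d tool [ 0.0002  0.0597 -0.0007] yaw 110.10048198313926 F tool [-0.2453  0.1963  0.2227] [-0.0429  0.0747  0.014 ]
[ 0.4941 -0.234   0.1847] d tool [ 0.0002  0.0597 -0.0008] yaw 110.10026060820046 F tool [ 0.8415 -0.4721 -0.5053] [-0.0682 -0.0239  0.0069]
[ 0.4941 -0.2341  0.1847] d tool [ 0.0002  0.0597 -0.0008] yaw 110.09716503002673 F tool [-0.8039 -0.0509  0.0876] [-0.0268  0.0141  0.0265]
pics/z1_15.9.png
pics/z0_15.8.png
```

View pics/wrist4.png

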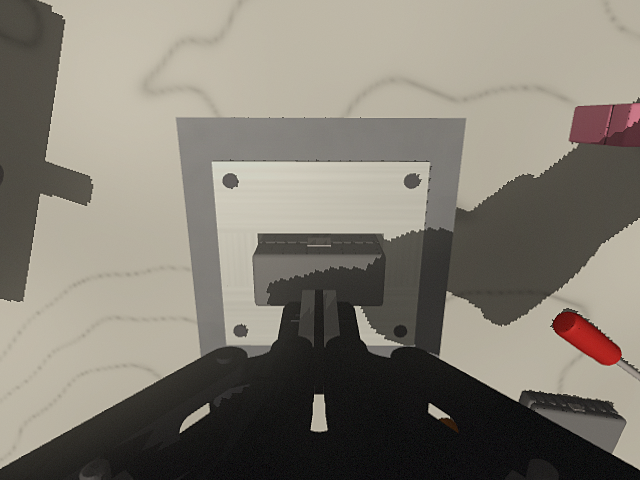

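The case stands upright in the slot, pinched, with its top face at about (318,275) and the shut fingers over its middle. Now I press it down.

```bash
python3 -m handwheel '-1 0 0.003 -0.0008 0; -1 0 0.003 0 0; -1 0 0.003 0 0; -1 0 0.003 0 0; -1 0 0.003 0 0; -1 0 0.003 0 0; -1 0 0.003 0 0; -1 0 0.001 0 0; -1 0 0.001 0 0; -1 0 0.001 0 0'
python3 -m handwheel '-1 0 0.001 0 0; -1 0 0.001 0 0; -1 0 0.001 0 0; -1 0 0.001 0 0; -1 0 0.001 0 0; -1 0 0.001 0 0; -1 0 0.001 0 0; -1 0 0.001 0 0; -1 0 0.001 0 0; -1 0 0.001 0 0'
python3 -m handwheel '-1 0 0.001 0 0; -1 0 0.001 0 0; -1 0 0.001 0 0; -1 0 0.001 0 0; -1 0 0.001 0 0; -1 0 0.001 0 0; -1 0 0.001 0 0; -1 0 0.001 0 0; -1 0 0.001 0 0; -1 0 0.001 0 0'
```

```text
t: 16.83
eef_pos: [0.4949, -0.2338, 0.1606]
tool_rot: [-0.405, 0.405, 0.58, -0.58]
contact_force: [-0.3, 0.4, -0.6]
gripper_width: 0.002
t: 17.67
eef_pos: [0.4949, -0.2338, 0.1506]
tool_rot: [-0.405, 0.405, 0.58, -0.58]
contact_force: [-0.7, -0.3, 1.7]
gripper_width: 0.004
t: 18.5
eef_pos: [0.4948, -0.2337, 0.1406]
tool_rot: [0.405, -0.405, -0.58, 0.58]
contact_force: [-0.4, -0.1, 0.7]
gripper_width: 0.0
```

```bash
python3 -m handwheel '-1 0 0.0015 0 0; -1 0 0.0015 0 0; -1 0 0.0015 0 0; -1 0 0.0015 0 0; -1 0 0.0015 0 0; -1 0 0.0015 0 0; -1 0 0.0015 0 0; -1 0 0.0015 0 0; -1 0 0.0015 0 0; -1 0 0.0015 0 0'
python3 -m handwheel '-1 0 0.001 0 0; -1 0 0.001 0 0; -1 0 0.001 0 0; -1 0 0.001 0 0; -1 0 0.001 0 0; -1 0 0.001 0 0; -1 0 0.001 0 0; -1 0 0.001 0 0; -1 0 0.001 0 0; -1 0 0.001 0 0'
python3 st.py >/dev/null; ls -t pics/z*|head -2
```

```text
t: 19.33
eef_pos: [0.4949, -0.2337, 0.1255]
tool_rot: [0.405, -0.405, -0.58, 0.58]
contact_force: [-0.7, 0.1, 1.3]
gripper_width: -0.001
t: 20.17
eef_pos: [0.4949, -0.2337, 0.1156]
tool_rot: [-0.405, 0.405, 0.58, -0.58]
contact_force: [-0.8, 0.5, 1.1]
gripper_width: -0.0
pics/z1_20.2.png
pics/z0_20.2.png
```

```bash
python3 -m handwheel '-1 0 0.001 0 0; -1 0 0.001 0 0; -1 0 0.001 0 0; -1 0 0.001 0 0; -1 0 0.001 0 0; -1 0 0.001 0 0; -1 0 0.001 0 0; -1 0 0.001 0 0; -1 0 0.001 0 0; -1 0 0.001 0 0'
python3 -m handwheel '-1 0 0.001 0 0; -1 0 0.001 0 0; -1 0 0.001 0 0; -1 0 0.001 0 0; -1 0 0.001 0 0; -1 0 0.001 0 0; -1 0 0.001 0 0; -1 0 0.001 0 0; -1 0 0.001 0 0; -1 0 0.001 0 0'
python3 -m handwheel '-1 0 0.001 0 0; -1 0 0.001 0 0; -1 0 0.001 0 0; -1 0 0.001 0 0; -1 0 0.001 0 0; -1 0 0.001 0 0; -1 0 0.001 0 0; -1 0 0.001 0 0; -1 0 0.001 0 0; -1 0 0.001 0 0'
python3 st.py ; ls -t pics/z*|head -2
```

```text
t: 21.1
eef_pos: [0.4951, -0.2337, 0.1057]
tool_rot: [-0.405, 0.405, 0.58, -0.58]
contact_force: [0.2, -0.3, 1.2]
gripper_width: 0.001
t: 21.93
eef_pos: [0.4951, -0.2337, 0.0957]
tool_rot: [-0.405, 0.405, 0.58, -0.58]
contact_force: [2.2, 0.6, 1.5]
gripper_width: -0.0
t: 22.77
eef_pos: [0.4949, -0.2337, 0.0856]
tool_rot: [0.405, -0.405, -0.58, 0.58]
contact_force: [1.8, 0.9, 2.9]
gripper_width: 0.002
[ 0.4949 -0.2337  0.0856] d tool [ 0.0002 -0.0394  0.    ] yaw 110.09853997239001 F tool [ 0.2641 -2.894  -2.0162] [ 0.1458 -0.4709  0.0102]
[ 0.4947 -0.2338  0.0854] d tool [ 0.0001 -0.0396 -0.0001] yaw 110.09714898796983 F tool [ 0.2522 -1.8811 -1.3471] [ 0.0307 -0.343   0.0154]
[ 0.4945 -0.2338  0.0854] d tool [ 0.0001 -0.0396 -0.0003] yaw 110.09475591405263 F tool [-0.6079 -1.2857 -1.4438] [ 0.0187 -0.2696 -0.0616]
pics/z1_22.8.png
pics/z0_22.8.png
```

View pics/z0_20.2.png

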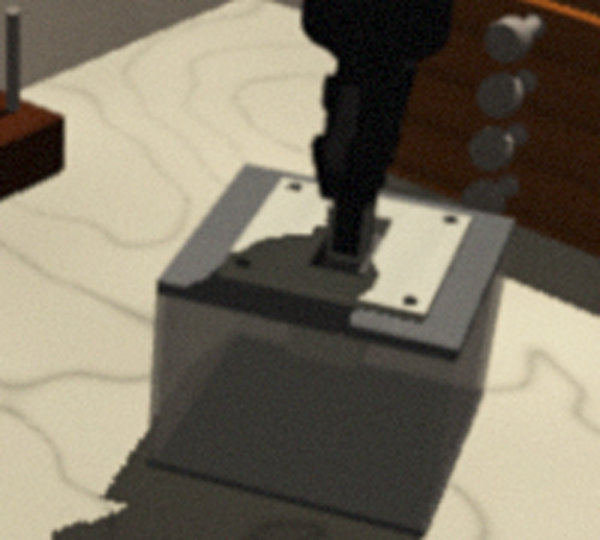

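```bash
python3 -m handwheel '-1 0 0.001 0 0; -1 0 0.001 0 0; -1 0 0.001 0 0; -1 0 0.001 0 0; -1 0 0 0 0; -1 0 0 0 0; -1 0 0 0 0; -1 0 0 0 0; -1 0 0 0 0; -1 0 0 0 0'
python3 st.py ; ls -t pics/z*|head -2;  cp $(ls -t pics/z0*|head -1) pics/last0.png; cp $(ls -t pics/z1*|head -1) pics/last1.png
```

```text
t: 23.7
eef_pos: [0.4944, -0.2337, 0.0814]
tool_rot: [0.405, -0.405, -0.579, 0.58]
contact_force: [-3.3, -0.3, -1.7]
gripper_width: -0.0
[ 0.4944 -0.2337  0.0814] d tool [-0.     -0.0436 -0.0003] yaw 110.09560870503996 F tool [0.8021 1.685  3.1912] [-0.2597  0.6245  0.0243]
[ 0.4946 -0.2336  0.0815] d tool [-0.     -0.0435 -0.0002] yaw 110.09898790317744 F tool [1.4851 2.0484 1.7863] [-0.1933  0.6378 -0.0215]
[ 0.4946 -0.2336  0.0815] d tool [-0.     -0.0435 -0.0001] yaw 110.10120687007087 F tool [-0.7384  1.4701  2.1582] [-0.2871  0.5983 -0.006 ]
pics/z1_23.8.png
pics/z0_23.7.png
```

View pics/last0.png

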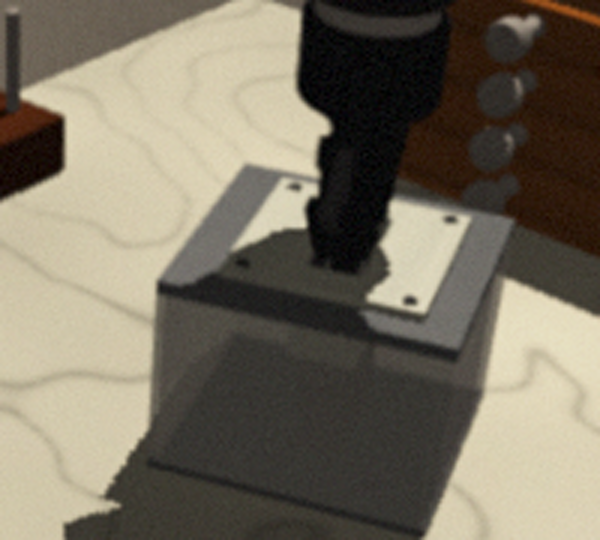

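View pics/last1.png

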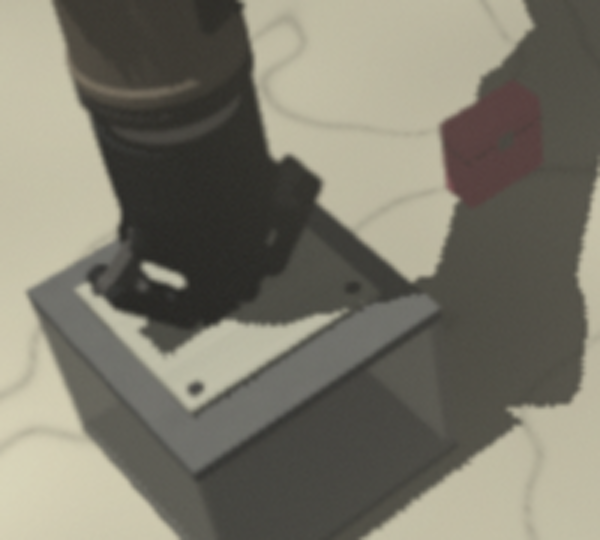

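The force changed sign, so the flap now drags on the fingers. That fits the case having dropped. Next I draw out slowly and look.

```bash
python3 -m handwheel '-1 0 -0.003 0 0; -1 0 -0.003 0 0; -1 0 -0.003 0 0; -1 0 -0.003 0 0; -1 0 -0.003 0 0; -1 0 -0.003 0 0; -1 0 -0.003 0 0; -1 0 -0.003 0 0; -1 0 -0.003 0 0; -1 0 -0.003 0 0'
python3 -m handwheel '-1 0 -0.003 0 0; -1 0 -0.003 0 0; -1 0 -0.006 0 0; -1 0 -0.01 0 0; -1 0 -0.01 0 0; -1 0 -0.01 0 0; -1 0 -0.01 0 0; -1 0 -0.01 0 0; -1 0 -0.01 0 0; -1 0 -0.01 0 0'
python3 -m handwheel '-1 0 -0.004 -0.01 0; -1 0 -0.004 -0.01 0; -1 0 0 -0.01 0; -1 0 0 -0.01 0; -1 0 0 -0.01 0; -1 0 0 0 0; -1 0 0 0 0; -1 0 0 0 0; -1 0 0 0 0; -1 0 0 0 0'
python3 st.py ; cp $(ls -t pics/z0*|head -1) pics/fin0.png; cp $(ls -t pics/z1*|head -1) pics/fin1.png; python3 -c "
from h import *
W=cam('wrist','wrist5')
print(dep(W,318,200),[round(float(dep(W,318,v)[2]),3) for v in range(100,320,10)])"
```

```text
t: 24.63
eef_pos: [0.4952, -0.2339, 0.1123]
tool_rot: [-0.405, 0.405, 0.58, -0.579]
contact_force: [-3.9, -0.9, 1.0]
gripper_width: 0.001
t: 25.47
eef_pos: [0.495, -0.2338, 0.1949]
tool_rot: [-0.405, 0.405, 0.58, -0.58]
contact_force: [-0.1, -0.3, 0.0]
gripper_width: -0.002
t: 26.3
eef_pos: [0.5413, -0.217, 0.2016]
tool_rot: [0.405, -0.405, -0.579, 0.58]
contact_force: [-0.1, -0.1, 0.5]
gripper_width: -0.002
[ 0.5413 -0.217   0.2016] d tool [0.0003 0.0766 0.0494] yaw 110.05474822643563 F tool [-0.0803 -0.4859  0.1602] [-0.0245 -0.0408 -0.0038]
[ 0.5414 -0.2169  0.2017] d tool [0.0003 0.0767 0.0495] yaw 110.06084249687699 F tool [-0.7307 -0.6374 -0.205 ] [-0.0041 -0.0077 -0.0051]
[ 0.5415 -0.2169  0.2018] d tool [0.0003 0.0768 0.0496] yaw 110.06704859384058 F tool [ 0.6877  0.2775 -0.2095] [-0.0214  0.0253 -0.0052]
[ 0.51349288 -0.22826151  0.12494989] [0.125, 0.126, 0.125, 0.124, 0.118, 0.118, 0.119, 0.119, 0.118, 0.118, 0.125, 0.125, 0.126, 0.125, 0.124, 0.125, 0.119, 0.119, 0.119, 0.207, 0.215, 0.222]
```

View pics/fin0.png

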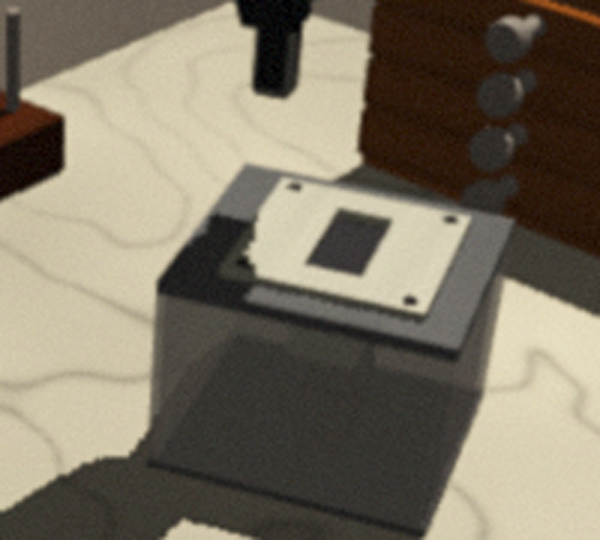

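View pics/fin1.png

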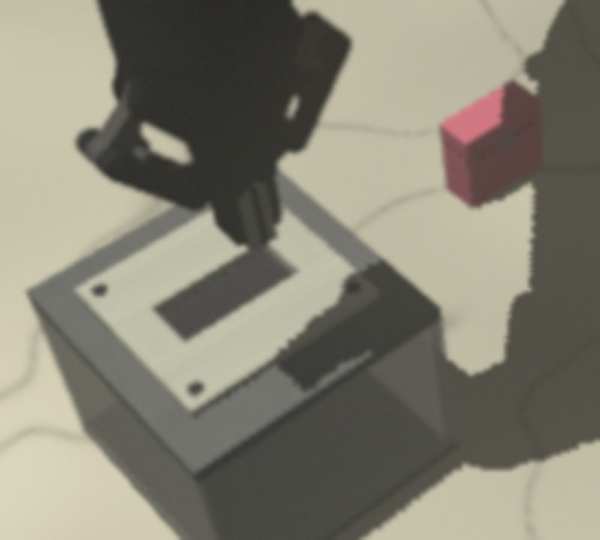

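View pics/wrist5.png

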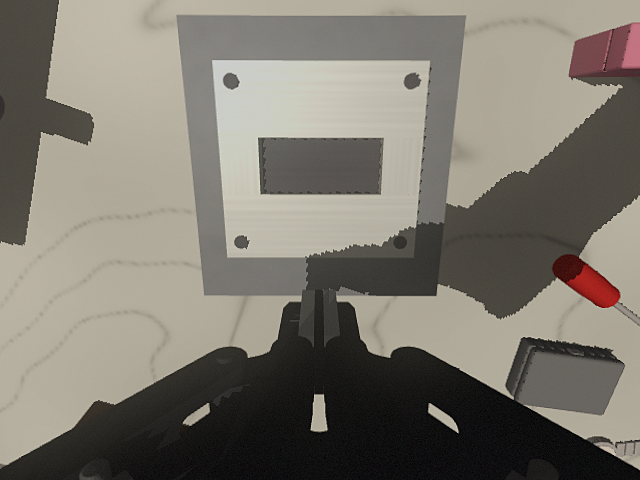

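The flap is shut: depth in the slot reads z = 0.118, 7 mm below the plate, at wrist rows 140–190. I'll check through the walls that the case lies on the floor.

```bash
python3 - <<'E'
from h import *
o=[]
for n,b,(x,y,w,h) in [('side','side0',(360,150,140,110)),('scene','scene0',(105,225,160,140))]:
    c=cam(n)['frame'][:,:,::-1]; f0=cv2.imread(f'pics/{b}.png')
    for f in (f0,c):
        g=cv2.GaussianBlur(f,(3,3),0)[y:y+h,x:x+w].astype(float); g=np.clip((g-20)*2.6,0,255).astype(np.uint8)
        o.append(cv2.resize(g,(390,295),interpolation=2))
cv2.imwrite('pics/in.png',np.vstack([np.hstack(o[:2]),np.hstack(o[2:])]))
print(bot.get_obs()['t'])
E
```

```text
26.55
```

View pics/in.png

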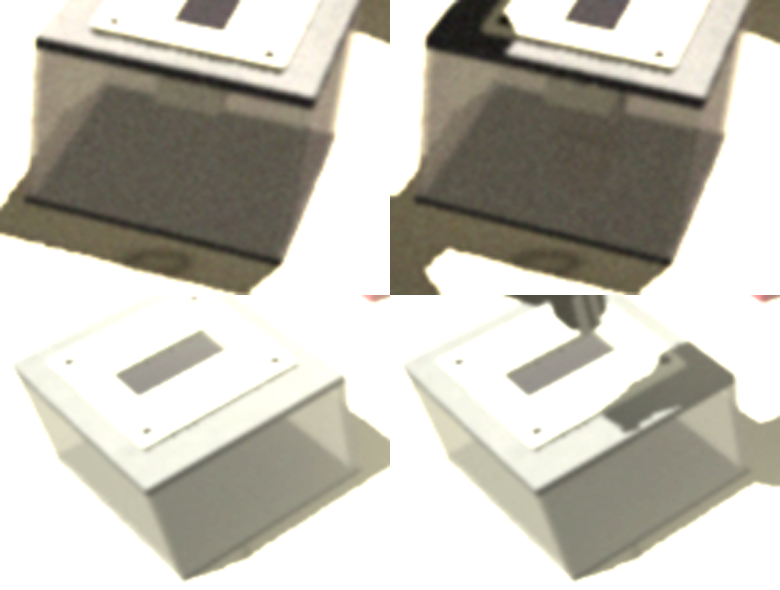

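```bash
python3 - <<'E'
from h import *
n,(x,y,w,h)='side',(360,150,140,110)
cs=[cam(n) for _ in range(8)]
f=np.mean([c['frame'].astype(float) for c in cs],0)[y:y+h,x:x+w,::-1]
g=np.clip((f-35)*5,0,255).astype(np.uint8)
f0=cv2.GaussianBlur(cv2.imread('pics/side0.png').astype(float),(5,5),0)[y:y+h,x:x+w]
d=np.clip(128+8*(cv2.GaussianBlur(f,(5,5),0)-f0),0,255).astype(np.uint8)
cv2.imwrite('pics/in2.png',np.hstack([cv2.resize(k,(390,306),interpolation=2) for k in (g,d)]))
c=cs[0]
for u,v in [(425,195),(430,200),(435,200),(440,205),(432,215),(400,210)]: print(u,v,dep(c,u,v))
E
```

```text
425 195 [ 0.46388015 -0.16711655  0.08292274]
430 200 [ 0.45375696 -0.16721957  0.07828407]
435 200 [ 0.4470725  -0.17095019  0.07965357]
440 205 [ 0.43855066 -0.17361789  0.07307497]
432 215 [ 0.44829845 -0.17000921  0.0510828 ]
400 210 [ 0.49882203 -0.15336615  0.04432391]
```

View pics/in2.png

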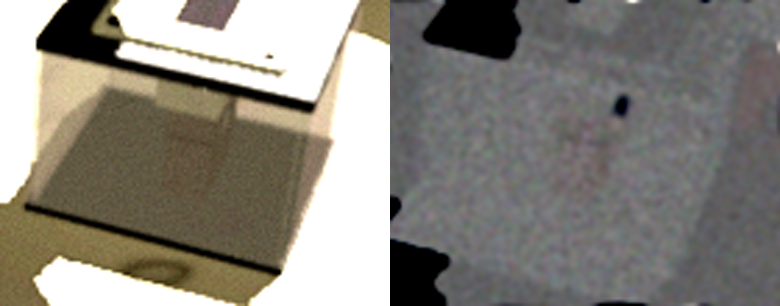

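```bash
python3 - <<'E'
from h import *
np.set_printoptions(precision=4,suppress=True)
c=cam('side')
for n,(a,b) in dict(base_mid=(190,192),base_l=(163,185),base_r=(218,193),top_l=(168,133),top_r=(225,140),dark=(230,108)).items():
    u,v=360+a*140/390,150+b*110/306
    print(n,(round(u),round(v)),onz(c,u,v,.005),onz(c,u,v,.065))
# predicted pixels for a case end face standing on the floor under the slot
R90=np.radians(110); ey=np.array([np.cos(R90),np.sin(R90),0]); ex=np.array([np.cos(R90-np.pi/2),np.sin(R90-np.pi/2),0])
C=np.array([.4948,-.2336,0])
for z in (.005,.065,.125):
  for s in (-1,1):
    P=C+ey*.032+ex*.014*s+[0,0,z]
    q=cv2.projectPoints(P[None],np.array(c['rvec'],float),c['t'],c['mtx'],np.array([c['k1'],0,0,0]))[0].ravel()
    print(z,s,q,((q-[360,150])*[390/140,306/110]))
E
```

```text
base_mid (428, 219) [ 0.4808 -0.2128  0.005 ] [ 0.4357 -0.14    0.065 ]
base_l (419, 217) [ 0.4971 -0.2071  0.005 ] [ 0.4503 -0.1349  0.065 ]
base_r (438, 219) [ 0.4678 -0.224   0.005 ] [ 0.4241 -0.1501  0.065 ]
top_l (420, 198) [ 0.5294 -0.2559  0.005 ] [ 0.4794 -0.1786  0.065 ]
top_r (441, 200) [ 0.4984 -0.2752  0.005 ] [ 0.4515 -0.1959  0.065 ]
dark (443, 189) [ 0.518  -0.3089  0.005 ] [ 0.4691 -0.2261  0.065 ]
0.005 -1 [431.4782 222.5853] [199.1178 201.919 ]
0.005 1 [415.5796 218.5749] [154.829  190.7629]
0.065 -1 [435.4741 192.6661] [210.2492 118.6892]
0.065 1 [418.9603 188.7511] [164.2465 107.7985]
0.125 -1 [439.635  160.5531] [221.8405  29.3568]
0.125 1 [422.478  156.7659] [174.0458  18.8214]
```

```bash
python3 -c "
from station import bot
print(bot.hand_in())"
```

```text
the job is handed in; nothing more can be done
None
```

I posted the watch case through the slot and handed the job in at about 27 s of the 72 s allowed. I gripped it across its 64 mm length, eased it in against the flap and let go. I then pressed it down with shut fingers to about 43.5 mm below the lid. The highest force I read was about 7 N.

**Checks that agreed:**
- **Slot position:** the three cameras agreed on where the slot was to about 2 mm, and the case went in without touching the edge.
- **Flap:** it is shut. The wrist camera reads z = 0.118 m across the slot, which is 7 mm below the plate.
- **Drop:** the vertical force on the fingers changed sign at the final depth, as expected when the case falls away.
- **Touching:** the fingers came out clean, and the arm is clear of everything with no force on it.
- **Other things:** only the watch case was gripped or moved. I did not measure the other items again at the end.

**Check that was weaker:** through the box's tinted wall the case shows only faintly. Its foot matches the floor height to about 3 mm, but it stands up to about 1 cm from where I predicted. I could not explain a small dark spot beside its top; the case may be slightly turned or leaning.

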